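Back off the knurled ring of a platter nest

TASK

Loosen the knurled retaining ring of the platter nest to two full turns from tight, anticlockwise seen from above, by rolling a fingertip along its rim, so that the line on the ring comes round to the line on the base again for the second time. Do not touch the bare disk inside the ring, leave the things around it where they are, and finish clear of the ring.

Things in the scene. Friction and masses are not known exactly. Their poses are not given: they have to be found in the camera images.
- ring (a joint): Turn of the knurled steel retaining ring about its vertical axis, rad. 0 = screwed tight (hard stop), growing as it is loosened, anticlockwise seen from above; two full turns from tight = 12.57, and the thread runs on to 20. It starts tight or up to a fifth of a turn open (0 to 1.2), never more. The ring stays where it is left; rubbing in the thread takes about 0.07 N m, which is about 1.2 N along the rim. It rises 3 mm per turn as it unscrews and cannot be lifted otherwise.
- ring_top (a point): Centre of the ring, on its axis, level with its flat top face: 42 mm above the table when tight, 48 mm after two turns. The ring is 116 mm across over the knurls (48 upright round ribs standing 2 mm out of a 112 mm body), 22 mm high with its underside 20 mm above the table when tight (26 mm after two turns), ribs from 1.5 to 20.5 mm above its underside. Its opening is 84 mm wide and shows the disk.
- ring_line (a point): Middle of the dark engraved line on the ring's top face, 49 mm from the axis; the line is radial, 12 mm long, 5 mm wide, and turns with the ring.
- base_line (a point): Middle of the dark engraved line on the flange of the nest, 69.5 mm from the axis, 8 mm above the table; radial, 17 mm long, 5 mm wide. The ring's line points to it when the ring is tight, and again after every full turn.
- nest: The platter nest, bolted to the table: a round aluminium flange 160 mm across and 8 mm thick, with a threaded cup standing on it that carries the disk and the ring. Origin on the axis, at the table. Its +x axis points to the line on the flange.
- disk: The bare mirror disk held in the nest, within the ring's opening: 81 mm across, origin on the axis at its underside 37 mm above the table; its face, at 39 mm, lies 3 mm below the top of the tight ring. Not to be touched.
- drive: Loose opened hard drive lying flat, black, 147 x 102 mm, 26 mm high, 0.6 kg. Origin at the centre of its underside. To be left alone.
- tray: Loose shallow steel parts tray, 130 x 90 mm, 18 mm high. Origin at the centre of its underside. To be left alone.
- screwdriver: Loose screwdriver, 160 mm long, lying on the table. Its +x axis points from handle to tip. To be left alone.
- jar: Loose small lidded jar, 44 mm across, 50 mm high, standing. Origin at the centre of its underside. To be left alone.

How it is judged (in metres and radians):
On the way:
1. the ring has been loosened to one full turn from tight (value of joint ring above 6.28 rad), for 0.1 s.
At the end, for the whole second after the job is handed in: The ring stands still at two full turns from tight (12.57 rad), within 0.40 rad (23 degrees) either way, and the drive, tray, screwdriver and jar are within 15 mm of where they were (value of joint ring between 12.17 and 12.97 rad and velocity of joint ring between -0.1 and 0.1 rad/s and distance of each of drive, tray, screwdriver, jar from where it was at the start of the episode below 0.015 m); the robot touches nothing.
It fails at once if the bare disk is touched (contact force between any of the fingers, the arm and disk above 0.3 N).
It fails at once if the drive, the tray, the screwdriver or the jar is moved by more than 15 mm, or lifted (distance of any of drive, tray, screwdriver, jar from where it was at the start of the episode above 0.015 m).
It also fails if it takes over 72 s, if anything falls off the work surface, if the arm or the gripper's body presses on something with over 40 N, if the wrist force passes 120 N, or if a joint passes its speed limit or range.

ROBOT

A 6-joint arm with a two-finger parallel gripper is mounted at the origin on the work surface. World frame = base frame: x ahead of the robot, y to its left, z up, the work surface at z = 0. Lengths are in mm, angles in degrees, forces in N, time in s.
With the tool pointing down it reaches from about 400 to 925 mm from the base axis. Payload 12.5 kg.
Tool frame: the origin (TCP) lies at the very end of the fingers, on their centre line; the grasp point (between the pads) lies hold_point_z behind it (hold_point_z is the distance from the TCP to the grasp point, in mm); z points along the fingers, y is the line along which they close (so a half turn about z gives the same grasp; the last joint's range is limited). The gripper opens to 95 mm and grips with 3 to 60 N. Pads are 20 mm wide; open, the fingers measure 119 mm over their backs; the gripper's body (75 mm by 180 mm) begins 59 mm behind the grasp point.
Start: joints at [-81.91, 28.126, 89.318, -0, 62.55, -6.05], TCP at [152.711, -606.074, 214.661] pointing down, gripper open.
Joint ranges: [-177.58, 177.58], [-47.91, 125.51], [2.72, 160], [-65.01, 245.01], [3.68, 167.84], [-153.87, 153.87]. Speed limits (degrees/s): [127.2, 127.2, 159.86, 180, 180, 180].

INTERFACE

Orientations are given as a 3x3 rotation matrix whose columns are the frame's x, y, z axes.
In Python, from rig import observe, get_image, camera_params, close_job, hold_point_z gives the robot as it stands. The module is installed in compiled form; this text tells all that it offers.
- The arm moves only by the tool arm_command, never from a script. Its argument "increments" is a list of rows, each a list of 3 entries, a list of its own where there are three numbers: the shift along the tool's x, y, z in cm, then the turn about the tool's z in degrees, then the opening, from 0 (shut) to 1 (fully open). In form: [[[tx, ty, tz], spin, jaw], ...]. A call has 1 to 8 rows; each row shifts and turns the commanded pose from where the row before left it, along the tool's axes as they then stand; what a row does not reach is not made up. A row lasts 1/12 s, in which the tool goes at most 41.7 mm and 7.16 degrees, less where a joint would pass 70% of its speed; a pose out of reach is approached as far as the arm can. A call is refused whole if a number of a shift passes 4.17 or a number of a turn 7.16, either way. A call with a gripper value outside its range is refused whole. The fingers move at their own pace and stop on an object; the grip force is fixed at half the most. Time passes only in rows, so rows that do not move let the fingers close. It gives the time, the measured TCP pose, the force, the opening and the grip force at its end, in the units of the state.
- observe(): the state, without advancing time (a new reading comes with each control period).
- get_image(name): name is "side" or "top"; returns (picture, depth): 420x560x3 uint8, red, green, blue; 420x560 float32, mm along the optical axis (not along the pixel's ray), 0 where there is no reading.
- camera_params(name): a dict with "fx", "fy", "cx", "cy" (pixels), "cam_to_world" (4x4, takes a point from camera to world coordinates). Camera axes: x right, y down, z forward; pixel columns grow to the right and rows downward; lengths in mm; the calibration is good to about 2 mm. A picture is of the moment at which its call begins. camera_params takes no time and is no camera call.
- close_job(): hands the job in; it is judged then, once.
The state is a dict: "time": time; "q": joint angles; "dq": joint speeds; "joint_efforts": joint torques, N m; "tcp_pos": TCP position; "ee_rot": TCP orientation; "force": force on the tool from outside, world axes, zero at the start; "torque": the same for the moment, N m; "gripper_width": finger opening in mm; "gripper_force": force on a finger pad.
Only numpy, scipy, OpenCV 4.12 (cv2) and the standard library are available. Lean on these libraries where they do the work, as an engineer would, in place of code of your own. Each camera call takes 0.05 s, during which the arm holds its last target. There are 200 camera calls.

## Working session

There is one attempt and no reset: what is moved stays moved. The work goes in short steps, Python scripts to look and compute and a tool call to move; the robot and the scene stay as the last step left them, time stands still between calls to the robot, and variables do not carry over. Pictures are saved under pics/ and viewed, at most 10 in all, crops included, and the job is handed in when it is done.

Besides the shell and the picture viewer there is one more tool, called after "Emit:" as a command line: name --argument value ..., lists and objects as JSON in quotes. arm_command: Moves the arm, as the interface text tells. Its arguments: {"type":"object","properties":{"increments":{"type":"array"}},"required":["increments"]}

```bash
mkdir -p pics
python3 - <<'E'
from rig import *
import cv2,numpy as np
print(observe(),hold_point_z)
for n in("top","side"):
    p,d=get_image(n);cv2.imwrite(f"pics/{n}0.png",p[:,:,::-1]);np.save(f"{n}0.npy",d);c=camera_params(n);print(n,c)
E
```

```text
{'time': 0.0, 'q': array([-8.19123780e+01,  2.81630440e+01,  8.93515481e+01, -3.31291685e-03,
        6.25495747e+01, -6.05122462e+00]), 'dq': array([-0.06846292, -0.00642094, -0.03082269, -0.07897509,  0.07480772,
        0.09489507]), 'joint_efforts': array([-3.72625625e-03, -6.12655878e+01, -2.58191139e+01,  6.90667983e-02,
        4.82194510e-02, -1.02587817e-04]), 'tcp_pos': array([ 152.63371069, -605.80839956,  214.06516637]), 'ee_rot': array([[ 9.69700110e-01,  2.44298289e-01, -2.08359652e-04],
       [ 2.44298369e-01, -9.69699486e-01,  1.10156398e-03],
       [ 6.70639490e-05, -1.11908864e-03, -9.99999372e-01]]), 'force': array([ 0.5478041 , -0.62339395,  1.36653987]), 'torque': array([ 0.02204665,  0.01280216, -0.00513453]), 'gripper_force': 0.0, 'gripper_width': 95.13011227319424} 18.8
top {'fx': 390.38437253461876, 'fy': 390.38437253461876, 'cx': 280.0201587673275, 'cy': 208.62932104737578, 'cam_to_world': array([[-1.71811017e-02, -9.97982071e-01,  6.11277026e-02,
         5.52963247e+02],
       [-9.99807779e-01,  1.65706547e-02, -1.04794187e-02,
         5.91048417e+00],
       [ 9.44534595e-03, -6.12960005e-02, -9.98074940e-01,
         1.01166336e+03],
       [ 0.00000000e+00,  0.00000000e+00,  0.00000000e+00,
         1.00000000e+00]])}
side {'fx': 462.1391998468004, 'fy': 462.1391998468004, 'cx': 281.40493915493533, 'cy': 206.68686078333795, 'cam_to_world': array([[-7.57325042e-01, -4.20225924e-01,  4.99868937e-01,
         7.77042771e+01],
       [-6.53009956e-01,  4.80204470e-01, -5.85646365e-01,
         5.66691730e+02],
       [ 6.06448705e-03, -7.69944050e-01, -6.38082582e-01,
         7.17303769e+02],
       [ 0.00000000e+00,  0.00000000e+00,  0.00000000e+00,
         1.00000000e+00]])}
```

View pics/top0.png

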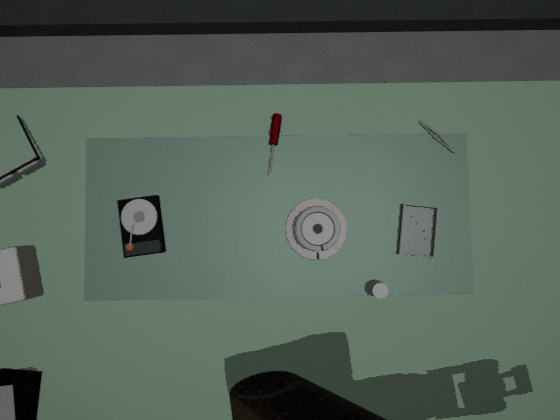

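View pics/side0.png

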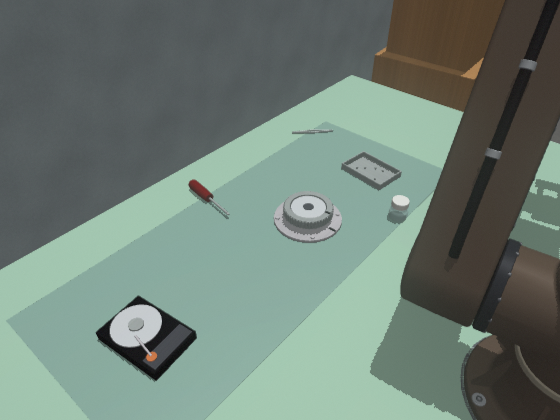

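Both views show the nest: the ring is centred near (317,228) in the top view, with the base line near (318,256) and the ring line slightly right of it. Next I'll enlarge it.

```bash
cat > h.py <<'E'
from rig import *
import cv2,numpy as np
def pix(n,u,v,z):
    c=camera_params(n);T=c["cam_to_world"];r=T[:3,:3]@[(u-c["cx"])/c["fx"],(v-c["cy"])/c["fy"],1]
    return T[:3,3]+r*(z-T[2,3])/r[2]
def cloud(n,d):
    c=camera_params(n);v,u=np.nonzero(d>0);z=d[v,u]
    P=np.c_[(u-c["cx"])/c["fx"]*z,(v-c["cy"])/c["fy"]*z,z,np.ones(len(z))]@c["cam_to_world"].T
    return P[:,:3]
def crop(n,p,u0,v0,w,h,s,f): cv2.imwrite(f,cv2.resize(p[v0:v0+h,u0:u0+w,::-1],None,fx=s,fy=s,interpolation=cv2.INTER_CUBIC))
def proj(n,P):
    c=camera_params(n);q=np.linalg.inv(c["cam_to_world"])@np.r_[P,1];return c["fx"]*q[0]/q[2]+c["cx"],c["fy"]*q[1]/q[2]+c["cy"]
E
python3 - <<'E'
from h import *
from scipy.optimize import least_squares
p=cv2.imread("pics/top0.png")[:,:,::-1];crop("top",p,277,188,80,80,7,"pics/c0.png")
for n in("top","side"):
    P=cloud(n,np.load(n+"0.npy"));c0=pix("top",317,228,40)[:2]
    r=np.hypot(*(P[:,:2]-c0).T)
    for lo,hi,rm in((38.5,47,58),(4.5,12,80)):
        Q=P[(r<100)&(P[:,2]>lo)&(P[:,2]<hi)]
        rr=np.hypot(*(Q[:,:2]-c0).T);h=cv2.convexHull(Q[:,:2].astype(np.float32))
        print(n,lo,len(Q),np.median(Q[:,2]),cv2.minEnclosingCircle(h),Q[:,:2].min(0),Q[:,:2].max(0))
E
```

```text
top 38.5 927 40.30615119653555 ((562.2894897460938, -97.55658721923828), 57.85824966430664) [ 505.74484605 -155.0216603 ] [620.05518162 -42.76078237]
top 4.5 1194 6.977834881634806 ((553.2002563476562, -89.33323669433594), 91.42285919189453) [ 470.27888871 -176.50731627] [640.76705535 -18.9127247 ]
side 38.5 1121 41.05072217256679 ((564.4158935546875, -95.76466369628906), 59.54066467285156) [ 504.91782398 -154.17097632] [620.06139716 -38.65428417]
side 4.5 1075 8.408413886850894 ((557.2611694335938, -98.39252471923828), 91.21098327636719) [ 468.7643466  -174.22383003] [648.45140028 -15.65029557]
```

View pics/c0.png

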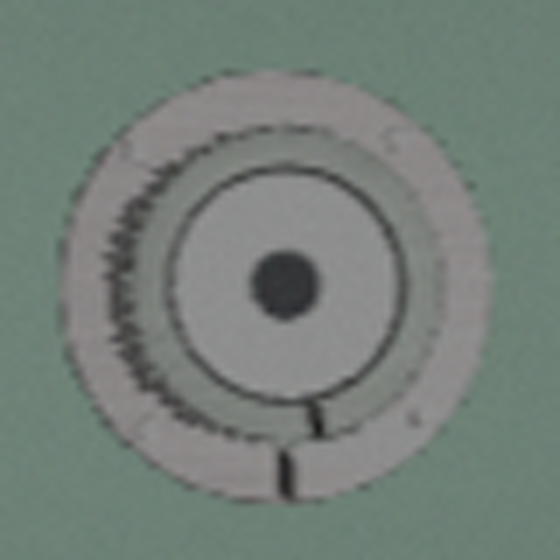

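Crop: opening centred about (288,284), flange about (276,286), base line middle (286,475), ring line middle (315,419).

Run:
```python
from h import *
f=lambda u,v,z:pix("top",277+(u+.5)/7-.5,188+(v+.5)/7-.5,z)
a=f(288,284,42);b=f(276,286,8);bl=f(286,475,8);rl=f(315,419,42.5);print(a,b,bl,rl)
for c in(a,b,(562.5,-97,0)):
    print([np.degrees(np.arctan2(p[1]-c[1],p[0]-c[0])).round(1) for p in(bl,rl)],[np.hypot(*(p-c)[:2]).round(1) for p in(bl,rl)])
```

```text
[562.25456696 -97.03375765  42.        ] [561.92237601 -96.21686356   8.        ] [492.85774034 -98.29985346   8.        ] [ 514.42734097 -105.43246358   42.5       ]
[np.float64(-179.0), np.float64(-170.0)] [np.float64(69.4), np.float64(48.6)]
[np.float64(-178.3), np.float64(-169.0)] [np.float64(69.1), np.float64(48.4)]
[np.float64(-178.9), np.float64(-170.1)] [np.float64(69.7), np.float64(48.8)]
```

Emit:
arm_command --increments '[[[3.1,-2.55,0],0,0],[[3.1,-2.55,0],0,0],[[3.1,-2.55,0],0,0],[[3.1,-2.55,0],0,0],[[3.1,-2.55,0],0,0],[[3.1,-2.55,0],0,0],[[3.1,-2.55,0],0,0],[[3.1,-2.55,0],0,0]]'

```text
time: 0.77
tcp_pos: [344.0, -345.9, 214.5]
ee_rot: [[0.97, 0.244, -0.0], [0.244, -0.97, 0.0], [-0.0, -0.0, -1.0]]
force: [0.7, -1.3, 1.1]
gripper_width: 47.4
gripper_force: 0.0
```

Emit:
arm_command --increments '[[[3.1,-2.55,0],0,0],[[3.1,-2.55,0],0,0],[[3.1,-2.55,0],0,0],[[3.1,-2.55,0],0,0],[[3.1,-2.55,0],0,0],[[3.1,-2.55,0],0,0],[[3.1,-2.55,0],0,0],[[3.1,-2.55,0],0,0]]'

```text
time: 1.43
tcp_pos: [534.8, -87.3, 214.5]
ee_rot: [[0.97, 0.244, -0.0], [0.244, -0.97, -0.0], [-0.0, 0.0, -1.0]]
force: [0.9, -1.1, 0.7]
gripper_width: 0.7
gripper_force: 0.0
```

Emit:
arm_command --increments '[[[3.1,-2.55,0],0,0],[[0,0,0],7,0],[[0,0,0],7,0],[[0,0,0],7,0],[[0,0,0],7,0],[[0,0,0],7,0],[[0,0,0],7,0],[[0,0,0],7,0]]'

```text
time: 2.1
tcp_pos: [557.7, -56.9, 214.3]
ee_rot: [[0.817, -0.577, -0.001], [-0.577, -0.817, 0.0], [-0.001, 0.0, -1.0]]
force: [-0.2, 0.5, -0.4]
gripper_width: 0.4
gripper_force: 0.0
```

Emit:
arm_command --increments '[[[0,0,0],7,0],[[0,0,0],7,0],[[0,0,0],7,0],[[0,0,0],4,0],[[0,0,4],0,0],[[0,0,4],0,0],[[0,0,0],0,0],[[0,0,0],0,0]]'

```text
time: 2.77
tcp_pos: [557.2, -56.9, 133.8]
ee_rot: [[0.502, -0.865, -0.004], [-0.865, -0.502, 0.001], [-0.003, 0.003, -1.0]]
force: [-0.4, 0.7, 1.0]
gripper_width: 0.3
gripper_force: 0.0
```

```bash
cat >> h.py <<'E'
C=np.array([562.3,-96.8])
def st():
    o=observe();R=o["ee_rot"];d=o["tcp_pos"][:2]-C;ph=np.arctan2(d[1],d[0]);e=d/np.hypot(*d);t=np.array([-e[1],e[0]])
    yaw=np.degrees(np.arctan2(R[1,0],R[0,0]));f=o["force"][:2]
    print(f"t {o['time']:.2f} rho {np.hypot(*d):.1f} phi {np.degrees(ph):.1f} yaw {yaw:.1f} q6 {o['q'][5]:.1f} z {o['tcp_pos'][2]:.1f} Frad {f@e:.1f} Ftan {f@t:.1f} Fz {o['force'][2]:.1f} F {f.round(1)}")
    return o,R,d
def go(x,y): # world shift (mm) -> tool cm
    o,R,d=st();print("total tool cm",(R[:2,:2].T@(np.array([x,y])-o["tcp_pos"][:2])/10).round(2))
def arc(rho,phi1,n,al=50): # n rows ending at azimuth phi1, with corner inward
    o,R,d=st();yaw0=np.arctan2(R[1,0],R[0,0]);p0=np.arctan2(d[1],d[0]);D=(np.radians(phi1)-p0)%(2*np.pi)
    y1=np.radians(phi1+180+al);dy=(y1-(yaw0+D)+np.pi)%(2*np.pi)-np.pi+D
    p=d;r0=np.hypot(*d)
    for k in range(1,n+1):
        a=p0+D*k/n;r=r0+(rho-r0)*min(1,k/3);q=r*np.array([np.cos(a),np.sin(a)]);w=yaw0+dy*(k-1)/n
        x=np.array([np.cos(w),np.sin(w)]);y=np.array([x[1],-x[0]]);s=q-p;p=q
        print(f"[[{s@x/10:.2f}, {s@y/10:.2f}, 0], {-np.degrees(dy)/n:.2f}, 0],",end=" ")
    print()
E
python3 - <<'E'
from h import *
go(594.8,-7.5)
p,d=get_image("side");u,v=map(int,proj("side",observe()["tcp_pos"]));print(u,v)
crop("side",p,u-50,v-50,100,100,6,"pics/s1.png")
E
```

```text
t 2.77 rho 40.3 phi 97.3 yaw -59.9 q6 137.3 z 133.8 Frad 0.7 Ftan 0.3 Fz 1.0 F [-0.4  0.7]
total tool cm [-2.38 -5.73]
300 181
```

View pics/s1.png

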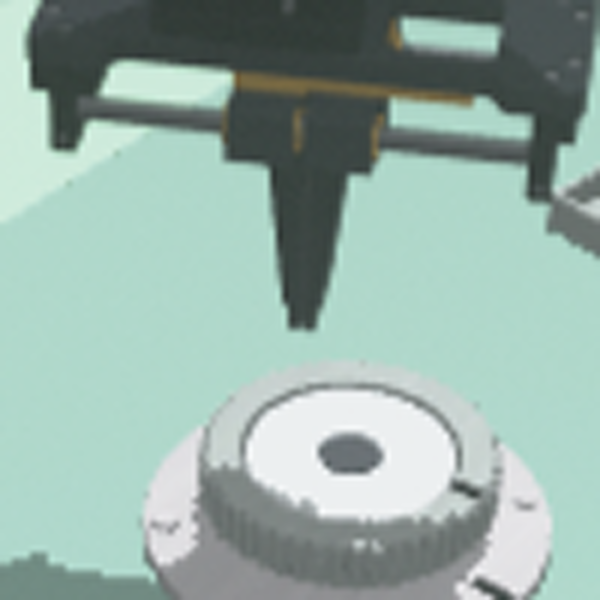

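The side view shows closed fingers tapering to a tip about 11 mm wide, tip at (303,328), well above the ring. I'll use the corner (α≈40°) to catch between the ribs, starting from azimuth 80°.

```bash
sed -i 's/al=50/al=40/' h.py; python3 -c "
from h import *
go(578.8,-3.2)"
```

```text
t 2.82 rho 39.9 phi 95.8 yaw -59.9 q6 137.3 z 135.5 Frad -0.1 Ftan -0.2 Fz 1.0 F [ 0.2 -0.1]
total tool cm [-3.63 -4.48]
```

Emit:
arm_command --increments '[[[-1.8,-2.25,0],0,0],[[-1.8,-2.25,0],0,0],[[0,0,0],0,0],[[0,0,3.6],0,0],[[0,0,3.6],0,0],[[0,0,3.7],0,0],[[0,0,0],0,0],[[0,0,0],0,0]]'

```text
time: 3.48
tcp_pos: [579.0, -3.4, 26.6]
ee_rot: [[0.502, -0.865, -0.001], [-0.865, -0.502, -0.0], [-0.0, 0.001, -1.0]]
force: [-0.2, -1.0, 0.5]
gripper_width: 0.2
gripper_force: 0.0
```

```bash
python3 -c "
from h import *
st();e=np.array([np.cos(np.radians(80)),np.sin(np.radians(80))]);go(*(C+72*e))"
```

```text
t 3.48 rho 94.9 phi 79.8 yaw -59.9 q6 143.0 z 26.6 Frad -1.0 Ftan 0.0 Fz 0.5 F [-0.2 -1. ]
t 3.48 rho 94.9 phi 79.8 yaw -59.9 q6 143.0 z 26.6 Frad -1.0 Ftan 0.0 Fz 0.5 F [-0.2 -1. ]
total tool cm [1.73 1.49]
```

Emit:
arm_command --increments '[[[0.87,0.75,0],0,0],[[0.86,0.74,0],0,0],[[0,0,0],0,0]]'

```text
time: 3.73
tcp_pos: [575.4, -27.6, 28.1]
ee_rot: [[0.501, -0.866, 0.004], [-0.866, -0.501, -0.0], [0.002, -0.003, -1.0]]
force: [0.1, 1.5, 1.4]
gripper_width: 0.7
gripper_force: 1.0
```

Emit:
arm_command --increments '[[[0.08,0.06,0],0,0],[[0,0,0],0,0]]'

```text
time: 3.9
tcp_pos: [575.2, -27.2, 27.0]
ee_rot: [[0.501, -0.865, 0.003], [-0.865, -0.501, -0.0], [0.002, -0.002, -1.0]]
force: [2.3, 3.6, 3.0]
gripper_width: 0.8
gripper_force: 1.8
```

Emit:
arm_command --increments '[[[0.08,0.06,0],0,0],[[0,0,0],0,0]]'

```text
time: 4.07
tcp_pos: [574.6, -27.1, 26.4]
ee_rot: [[0.502, -0.865, 0.001], [-0.865, -0.502, 0.0], [0.0, -0.001, -1.0]]
force: [-0.2, 7.8, 5.4]
gripper_width: 0.3
gripper_force: 3.2
```

Emit:
arm_command --increments '[[[0.08,0.06,0],0,0],[[0,0,0],0,0]]'

```text
time: 4.23
tcp_pos: [574.5, -27.5, 26.3]
ee_rot: [[0.502, -0.865, 0.001], [-0.865, -0.502, 0.001], [-0.0, -0.001, -1.0]]
force: [2.2, 12.7, 4.8]
gripper_width: 0.1
gripper_force: 4.9
```

```bash
cat >> h.py <<'E'
def rot(dl=6,rho=69,al=40,drho=0):
    c=-rho*np.array([np.cos(np.radians(al)),np.sin(np.radians(al))]);a=np.radians(-dl)
    d=(np.array([[np.cos(a),-np.sin(a)],[np.sin(a),np.cos(a)]])-np.eye(2))@c/10;print("row",d.round(3))
    print("inward 1mm tool", (-c/rho/10).round(3))
E
python3 -c "
from h import *
st();rot(6);rot(7)"
```

```text
t 4.23 rho 70.4 phi 80.0 yaw -59.9 q6 140.4 z 26.3 Frad 12.9 Ftan 0.0 Fz 4.8 F [ 2.2 12.7]
row [-0.435  0.577]
inward 1mm tool [0.077 0.064]
row [-0.501  0.677]
inward 1mm tool [0.077 0.064]
```

Emit:
arm_command --increments '[[[-0.435,0.577,0],-6,0],[[-0.435,0.577,0],-6,0],[[-0.435,0.577,0],-6,0],[[-0.435,0.577,0],-6,0],[[-0.435,0.577,0],-6,0]]'

```text
time: 4.65
tcp_pos: [538.3, -31.6, 26.0]
ee_rot: [[0.87, -0.493, 0.0], [-0.493, -0.87, -0.0], [0.0, -0.0, -1.0]]
force: [1.0, 2.2, 1.4]
gripper_width: 0.6
gripper_force: 1.1
```

```bash
python3 -c "
from h import *
st()
p,d=get_image('top');crop('top',p,277,188,80,80,7,'pics/c1.png')"
```

```text
t 4.65 rho 69.4 phi 110.2 yaw -29.5 q6 109.2 z 26.0 Frad 1.7 Ftan -1.7 Fz 1.4 F [1.  2.2]
```

View pics/c1.png

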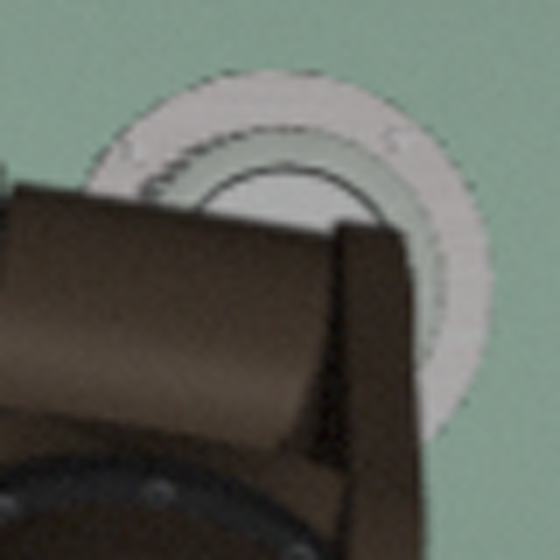

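The arm hides the ring's line in the top view, so I'll find it in code by sampling the ring face along a circle in the side picture.

```bash
cat >> h.py <<'E'
def ang(p,n="side",z=42.5):
    g=cv2.cvtColor(p,cv2.COLOR_RGB2GRAY);A=np.arange(0,360,2.);acc=[]
    for r in(46,49,52):
        uv=np.array([proj(n,[C[0]+r*np.cos(np.radians(a)),C[1]+r*np.sin(np.radians(a)),z]) for a in A],np.float32)
        acc.append(cv2.remap(g,uv[:,0:1],uv[:,1:2],cv2.INTER_LINEAR)[:,0].astype(float))
    m=np.mean(acc,0);i=np.argsort(m)[:6];print("rel. base-line angle",[(round((A[k]-181.1)%360),int(m[k])) for k in i],"median",int(np.median(m)))
E
python3 - <<'E'
from h import *
ang(cv2.imread("pics/side0.png")[:,:,::-1])
p,d=get_image("side");ang(p);crop("side",p,255,170,100,75,8,"pics/s2.png")
E
```

```text
rel. base-line angle [(11, 74), (9, 75), (13, 94), (7, 108), (15, 122), (5, 146)] median 160
rel. base-line angle [(135, 50), (141, 51), (137, 51), (139, 51), (143, 51), (133, 51)] median 114
```

View pics/s2.png

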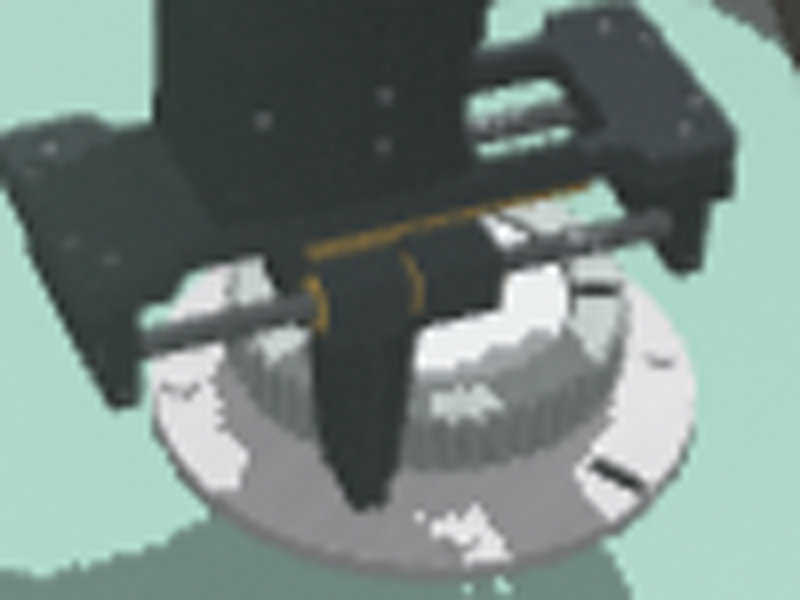

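The ring's line is now at (597,290) and the base line at (617,475), so the ring has turned along with the finger. I'll work out the angle.

```bash
cat >> h.py <<'E'
def la(u,v,z=42.5):
    P=pix("side",u,v,z);print("line angle",((np.degrees(np.arctan2(P[1]-C[1],P[0]-C[0]))-181.1)%360).round(1),np.hypot(*(P[:2]-C)).round(1))
E
python3 -c "
from h import *
la(255+597/8,170+290/8);rot(6,68.6);rot(7,68.6)"
```

```text
line angle 37.0 48.5
row [-0.432  0.573]
inward 1mm tool [0.077 0.064]
row [-0.498  0.673]
inward 1mm tool [0.077 0.064]
```

Emit:
arm_command --increments '[[[-0.37,0.625,0],-6,0],[[-0.432,0.573,0],-6,0],[[-0.432,0.573,0],-6,0],[[-0.432,0.573,0],-6,0],[[-0.432,0.573,0],-6,0]]'

```text
time: 5.17
tcp_pos: [509.4, -52.8, 25.7]
ee_rot: [[1.0, 0.004, -0.001], [0.004, -1.0, 0.0], [-0.001, -0.0, -1.0]]
force: [-1.1, 3.8, 3.0]
gripper_width: 0.9
gripper_force: 1.8
```

```bash
python3 -c "
from h import *
st()"
```

```text
t 5.17 rho 68.8 phi 140.3 yaw 0.2 q6 76.5 z 25.7 Frad 3.3 Ftan -2.2 Fz 3.0 F [-1.1  3.8]
```

Emit:
arm_command --increments '[[[-0.39,0.61,0],-6,0],[[-0.432,0.573,0],-6,0],[[-0.432,0.573,0],-6,0],[[-0.432,0.573,0],-6,0],[[-0.432,0.573,0],-6,0],[[-0.432,0.573,0],-6,0]]'

```text
time: 5.67
tcp_pos: [493.8, -92.8, 25.7]
ee_rot: [[0.807, 0.591, -0.002], [0.591, -0.807, 0.0], [-0.001, -0.001, -1.0]]
force: [-2.4, 1.7, 2.7]
gripper_width: 0.6
gripper_force: 1.6
```

```bash
python3 -c "
from h import *
st()"
```

```text
t 5.67 rho 68.6 phi 176.6 yaw 36.2 q6 35.6 z 25.7 Frad 2.5 Ftan -1.6 Fz 2.7 F [-2.4  1.7]
```

Emit:
arm_command --increments '[[[-0.39,0.61,0],-6,0],[[-0.43,0.571,0],-6,0],[[-0.43,0.571,0],-6,0],[[-0.43,0.571,0],-6,0],[[-0.43,0.571,0],-6,0],[[-0.43,0.571,0],-6,0]]'

```text
time: 6.17
tcp_pos: [504.8, -134.0, 25.6]
ee_rot: [[0.306, 0.952, -0.002], [0.952, -0.306, 0.0], [-0.0, -0.002, -1.0]]
force: [-3.0, -0.4, 3.0]
gripper_width: 0.7
gripper_force: 2.1
```

```bash
python3 -c "
from h import *
st()"
```

```text
t 6.17 rho 68.5 phi -147.1 yaw 72.2 q6 -4.3 z 25.6 Frad 2.7 Ftan -1.3 Fz 3.0 F [-3.  -0.4]
```

Emit:
arm_command --increments '[[[-0.4,0.6,0],-6,0],[[-0.43,0.571,0],-6,0],[[-0.43,0.571,0],-6,0],[[-0.43,0.571,0],-6,0],[[-0.43,0.571,0],-6,0],[[-0.43,0.571,0],-6,0],[[-0.43,0.571,0],-6,0]]'

```text
time: 6.75
tcp_pos: [545.2, -163.7, 25.9]
ee_rot: [[-0.41, 0.912, -0.0], [0.912, 0.41, -0.001], [-0.0, -0.001, -1.0]]
force: [-1.8, -2.6, 3.0]
gripper_width: 0.2
gripper_force: 2.0
```

```bash
python3 -c "
from h import *
st()"
```

```text
t 6.75 rho 69.1 phi -104.4 yaw 114.2 q6 -47.5 z 25.9 Frad 3.0 Ftan -1.0 Fz 3.0 F [-1.8 -2.6]
```

Emit:
arm_command --increments '[[[-0.4,0.6,0],-6,0],[[-0.43,0.571,0],-6,0],[[-0.43,0.571,0],-6,0],[[-0.43,0.571,0],-6,0],[[-0.43,0.571,0],-6,0],[[-0.43,0.571,0],-6,0],[[-0.43,0.571,0],-6,0]]'

```text
time: 7.33
tcp_pos: [594.7, -158.8, 26.0]
ee_rot: [[-0.915, 0.404, 0.001], [0.404, 0.915, -0.001], [-0.001, -0.001, -1.0]]
force: [-0.2, -2.4, 2.1]
gripper_width: 0.3
gripper_force: 1.5
```

```bash
python3 -c "
from h import *
st();p,d=get_image('side');ang(p,z=44)"
```

```text
t 7.33 rho 70.0 phi -62.4 yaw 156.2 q6 -87.2 z 26.0 Frad 2.1 Ftan -1.3 Fz 2.1 F [-0.2 -2.4]
rel. base-line angle [(219, 75), (221, 80), (217, 86), (215, 100), (223, 106), (213, 120)] median 130
```

Emit:
arm_command --increments '[[[-0.37,0.625,0],-6,0],[[-0.43,0.571,0],-6,0],[[-0.43,0.571,0],-6,0],[[-0.43,0.571,0],-6,0],[[-0.43,0.571,0],-6,0],[[-0.43,0.571,0],-6,0],[[-0.43,0.571,0],-6,0],[[-0.43,0.571,0],-6,0]]'

```text
time: 8.05
tcp_pos: [630.4, -115.2, 26.3]
ee_rot: [[-0.913, -0.408, 0.003], [-0.408, 0.913, -0.001], [-0.002, -0.002, -1.0]]
force: [3.3, -1.7, 2.5]
gripper_width: 0.6
gripper_force: 2.3
```

```bash
python3 -c "
from h import *
st();p,d=get_image('side');ang(p,z=44)"
```

```text
t 8.05 rho 70.6 phi -15.1 yaw -155.9 q6 -130.3 z 26.3 Frad 3.6 Ftan -0.8 Fz 2.5 F [ 3.3 -1.7]
rel. base-line angle [(267, 71), (265, 72), (269, 91), (263, 93), (261, 116), (271, 116)] median 132
```

Emit:
arm_command --increments '[[[-0.43,0.571,0],-6,0],[[-0.43,0.571,0],-6,0],[[-0.43,0.571,0],-3,0],[[-0.77,-0.64,0],0,0],[[-1.15,-0.97,0],0,0],[[0,0,0],7,0],[[0,0,0],7,0],[[0,0,0],7,0]]'

```text
time: 8.77
tcp_pos: [656.2, -93.9, 25.2]
ee_rot: [[-0.954, -0.299, -0.001], [-0.299, 0.954, 0.0], [0.001, 0.0, -1.0]]
force: [-0.5, 0.3, -0.3]
gripper_width: 0.6
gripper_force: 0.0
```

Emit:
arm_command --increments '[[[0,0,0],7,0],[[0,0,0],7,0],[[0,0,0],7,0],[[0,0,0],7,0],[[0,0,0],7,0],[[0,0,0],7,0],[[0,0,0],7,0],[[0,0,0],7,0]]'

```text
time: 9.43
tcp_pos: [656.1, -94.0, 25.4]
ee_rot: [[-0.781, 0.624, -0.001], [0.624, 0.781, 0.0], [0.001, -0.001, -1.0]]
force: [-0.2, 0.5, -0.2]
gripper_width: 0.2
gripper_force: 0.0
```

Emit:
arm_command --increments '[[[0,0,0],7,0],[[0,0,0],7,0],[[0,0,0],7,0],[[0,0,0],7,0],[[0,0,0],7,0],[[0,0,0],7,0],[[0,0,0],7,0],[[0,0,0],7,0]]'

```text
time: 10.1
tcp_pos: [656.1, -94.0, 25.3]
ee_rot: [[0.081, 0.997, -0.001], [0.997, -0.081, 0.0], [0.0, -0.001, -1.0]]
force: [0.6, 0.0, -0.3]
gripper_width: 0.2
gripper_force: 0.0
```

Emit:
arm_command --increments '[[[0,0,0],7,0],[[0,0,0],7,0],[[0,0,0],7,0],[[0,0,0],7,0],[[0,0,0],7,0],[[0,0,0],7,0],[[0,0,0],7,0],[[0,0,0],7,0]]'

```text
time: 10.77
tcp_pos: [656.2, -94.0, 25.4]
ee_rot: [[0.872, 0.49, -0.001], [0.49, -0.872, 0.0], [-0.001, -0.001, -1.0]]
force: [-0.5, 0.9, -0.1]
gripper_width: 0.5
gripper_force: 0.0
```

Emit:
arm_command --increments '[[[0,0,0],7,0],[[0,0,0],7,0],[[0,0,0],7,0],[[0,0,0],7,0],[[0,0,0],7,0],[[0,0,0],7,0],[[0,0,0],7,0],[[0,0,0],7,0]]'

```text
time: 11.43
tcp_pos: [656.1, -94.0, 25.4]
ee_rot: [[0.894, -0.448, -0.001], [-0.448, -0.894, 0.0], [-0.001, 0.0, -1.0]]
force: [-0.1, 0.0, -0.3]
gripper_width: 0.3
gripper_force: 0.0
```

```bash
python3 -c "
from h import *
o,R,d=st();p,_=get_image('side');ang(p,z=44.3);e=d/np.hypot(*d);go(*(C+72.5*e))"
```

```text
t 11.43 rho 93.9 phi 1.7 yaw -26.6 q6 102.8 z 25.4 Frad -0.1 Ftan 0.0 Fz -0.3 F [-0.1  0. ]
rel. base-line angle [(287, 62), (285, 77), (289, 77), (283, 114), (291, 116), (209, 126)] median 187
t 11.48 rho 93.9 phi 1.7 yaw -27.1 q6 103.3 z 25.4 Frad -0.6 Ftan -0.0 Fz -0.4 F [-0.6 -0. ]
total tool cm [-1.88  1.03]
```

```bash
sed -i 's/562.3,-96.8/563.3,-96.8/' h.py; python3 -c "
from h import *
rot(6,69,140);rot(7,69,140);e=np.array([-.766,.643]);print(e*2.2/2)"
```

```text
row [-0.493 -0.528]
inward 1mm tool [-0.077  0.064]
row [-0.58  -0.611]
inward 1mm tool [-0.077  0.064]
[-0.8426  0.7073]
```

Emit:
arm_command --increments '[[[0,0,0],5.8,0],[[0,0,0],5.7,0],[[-0.84,0.71,0],0,0],[[-0.84,0.71,0],0,0],[[-0.19,0.16,0],0,0],[[0,0,0],0,0],[[0,0,0],0,0]]'

```text
time: 12.07
tcp_pos: [633.0, -95.5, 25.9]
ee_rot: [[0.793, -0.609, 0.002], [-0.609, -0.793, -0.001], [0.002, -0.001, -1.0]]
force: [3.8, -1.9, -0.7]
gripper_width: 0.5
gripper_force: 2.4
```

```bash
python3 -c "
from h import *
st()"
```

```text
t 12.07 rho 69.7 phi 1.0 yaw -37.5 q6 113.0 z 25.9 Frad 3.7 Ftan -2.0 Fz -0.7 F [ 3.8 -1.9]
```

Emit:
arm_command --increments '[[[-0.493,-0.528,0],-6,0],[[-0.493,-0.528,0],-6,0],[[-0.493,-0.528,0],-6,0],[[-0.493,-0.528,0],-6,0],[[-0.493,-0.528,0],-6,0],[[-0.493,-0.528,0],-6,0],[[-0.493,-0.528,0],-6,0]]'

```text
time: 12.65
tcp_pos: [614.1, -49.1, 26.2]
ee_rot: [[0.997, 0.083, 0.004], [0.083, -0.997, 0.0], [0.004, 0.0, -1.0]]
force: [8.0, 6.0, -0.5]
gripper_width: 0.6
gripper_force: 4.8
```

```bash
python3 -c "
from h import *
st();p,_=get_image('side');ang(p,z=45)"
```

```text
t 12.65 rho 69.7 phi 43.2 yaw 4.8 q6 74.4 z 26.2 Frad 10.0 Ftan -1.1 Fz -0.5 F [8. 6.]
rel. base-line angle [(329, 81), (331, 88), (227, 127), (229, 127), (247, 127), (249, 127)] median 201
```

Emit:
arm_command --increments '[[[-0.44,-0.573,0],-6,0],[[-0.493,-0.528,0],-6,0],[[-0.493,-0.528,0],-6,0],[[-0.493,-0.528,0],-6,0],[[-0.493,-0.528,0],-6,0],[[-0.493,-0.528,0],-6,0],[[-0.493,-0.528,0],-6,0]]'

```text
time: 13.28
tcp_pos: [567.9, -27.4, 26.1]
ee_rot: [[0.685, 0.729, 0.001], [0.729, -0.685, 0.001], [0.002, 0.0, -1.0]]
force: [2.2, 12.9, 5.8]
gripper_width: 0.4
gripper_force: 6.0
```

```bash
python3 -c "
from h import *
st();p,_=get_image('side');ang(p,z=45.2)"
```

```text
t 13.28 rho 69.6 phi 86.2 yaw 46.8 q6 33.6 z 26.1 Frad 13.0 Ftan -1.4 Fz 5.8 F [ 2.2 12.9]
rel. base-line angle [(271, 56), (165, 56), (163, 56), (167, 56), (269, 56), (265, 56)] median 156
```

Emit:
arm_command --increments '[[[-0.4,-0.605,0],-6,0],[[-0.493,-0.528,0],-6,0],[[-0.493,-0.528,0],-6,0],[[-0.493,-0.528,0],-6,0],[[-0.493,-0.528,0],-6,0],[[-0.493,-0.528,0],-6,0]]'

```text
time: 13.83
tcp_pos: [525.6, -38.0, 25.7]
ee_rot: [[0.125, 0.992, -0.001], [0.992, -0.125, 0.001], [0.0, -0.001, -1.0]]
force: [-0.8, 4.0, 4.3]
gripper_width: 0.1
gripper_force: 2.3
```

```bash
python3 -c "
from h import *
st();p,_=get_image('side');ang(p,z=45.5)"
```

```text
t 13.83 rho 69.8 phi 122.6 yaw 82.8 q6 -4.2 z 25.7 Frad 3.8 Ftan -1.5 Fz 4.3 F [-0.8  4. ]
rel. base-line angle [(113, 48), (115, 48), (103, 48), (79, 48), (97, 48), (99, 48)] median 60
```

Emit:
arm_command --increments '[[[-0.52,-0.505,0],-6,0],[[-0.493,-0.528,0],-6,0],[[-0.493,-0.528,0],-6,0],[[-0.493,-0.528,0],-6,0],[[-0.493,-0.528,0],-6,0],[[-0.493,-0.528,0],-6,0],[[-0.493,-0.528,0],-6,0]]'

```text
time: 14.47
tcp_pos: [496.1, -78.4, 25.5]
ee_rot: [[-0.569, 0.822, -0.003], [0.822, 0.569, 0.001], [0.002, -0.002, -1.0]]
force: [-3.8, 2.3, 3.7]
gripper_width: 0.4
gripper_force: 2.5
```

```bash
python3 -c "
from h import *
st();p,_=get_image('side');ang(p,z=46)"
```

```text
t 14.47 rho 69.7 phi 164.7 yaw 124.7 q6 -51.2 z 25.5 Frad 4.2 Ftan -1.3 Fz 3.7 F [-3.8  2.3]
rel. base-line angle [(355, 54), (357, 55), (353, 55), (359, 55), (1, 56), (3, 56)] median 84
```

Emit:
arm_command --increments '[[[-0.493,-0.528,0],-6,0],[[-0.493,-0.528,0],-6,0],[[-0.493,-0.528,0],-6,0],[[-0.493,-0.528,0],-6,0],[[-0.493,-0.528,0],-6,0],[[-0.493,-0.528,0],-6,0],[[-0.493,-0.528,0],-6,0]]'

```text
time: 15.1
tcp_pos: [501.3, -128.1, 25.5]
ee_rot: [[-0.973, 0.23, -0.003], [0.23, 0.973, 0.001], [0.003, 0.0, -1.0]]
force: [-4.4, -0.8, 4.3]
gripper_width: 0.4
gripper_force: 2.4
```

```bash
python3 -c "
from h import *
st();p,_=get_image('side');ang(p,z=46)"
```

```text
t 15.10 rho 69.5 phi -153.2 yaw 166.7 q6 -98.3 z 25.5 Frad 4.3 Ftan -1.3 Fz 4.3 F [-4.4 -0.8]
rel. base-line angle [(79, 60), (81, 61), (133, 62), (83, 62), (131, 63), (85, 63)] median 131
```

Emit:
arm_command --increments '[[[-0.493,-0.528,0],-6,0],[[-0.493,-0.528,0],-6,0],[[-0.493,-0.528,0],-6,0],[[-0.493,-0.528,0],-6,0],[[-0.493,-0.528,0],-6,0],[[-0.493,-0.528,0],-6,0],[[0.77,-0.64,0],0,0],[[1.15,-0.97,0],0,0]]'

```text
time: 15.82
tcp_pos: [520.7, -180.5, 25.5]
ee_rot: [[-0.925, -0.38, -0.0], [-0.38, 0.925, -0.0], [0.0, 0.0, -1.0]]
force: [-0.1, -0.3, -0.1]
gripper_width: 0.6
gripper_force: 0.0
```

```bash
python3 -c "
from h import *
st();p,_=get_image('side');ang(p,z=46.5)"
```

```text
t 15.82 rho 93.9 phi -117.0 yaw -157.6 q6 -138.3 z 25.5 Frad 0.3 Ftan 0.1 Fz -0.1 F [-0.1 -0.3]
rel. base-line angle [(173, 89), (175, 105), (171, 109), (69, 129), (47, 129), (43, 129)] median 201
```

Emit:
arm_command --increments '[[[0,0,0],7,0],[[0,0,0],7,0],[[0,0,0],7,0],[[0,0,0],7,0],[[0,0,0],7,0],[[0,0,0],7,0],[[0,0,0],7,0],[[0,0,0],7,0]]'

```text
time: 16.53
tcp_pos: [520.3, -180.6, 25.5]
ee_rot: [[-0.828, 0.56, -0.0], [0.56, 0.828, 0.0], [0.0, -0.0, -1.0]]
force: [-0.4, -0.2, 0.1]
gripper_width: 0.5
gripper_force: 0.0
```

Emit:
arm_command --increments '[[[0,0,0],7,0],[[0,0,0],7,0],[[0,0,0],7,0],[[0,0,0],7,0],[[0,0,0],7,0],[[0,0,0],7,0],[[0,0,0],7,0],[[0,0,0],7,0]]'

```text
time: 17.2
tcp_pos: [520.3, -180.6, 25.5]
ee_rot: [[0.001, 1.0, -0.0], [1.0, -0.001, 0.0], [0.0, -0.0, -1.0]]
force: [0.7, -0.1, -0.3]
gripper_width: 0.7
gripper_force: 0.0
```

Emit:
arm_command --increments '[[[0,0,0],7,0],[[0,0,0],7,0],[[0,0,0],7,0],[[0,0,0],7,0],[[0,0,0],7,0],[[0,0,0],7,0],[[0,0,0],7,0],[[0,0,0],7,0]]'

```text
time: 17.87
tcp_pos: [520.3, -180.6, 25.5]
ee_rot: [[0.83, 0.558, -0.0], [0.558, -0.83, 0.0], [-0.0, -0.0, -1.0]]
force: [-0.2, -1.0, -1.0]
gripper_width: 0.6
gripper_force: 0.0
```

Emit:
arm_command --increments '[[[0,0,0],7,0],[[0,0,0],7,0],[[0,0,0],7,0],[[0,0,0],7,0],[[0,0,0],7,0],[[0,0,0],7,0],[[0,0,0],7,0],[[0,0,0],7,0]]'

```text
time: 18.53
tcp_pos: [520.3, -180.6, 25.5]
ee_rot: [[0.927, -0.376, -0.0], [-0.376, -0.927, 0.0], [-0.0, 0.0, -1.0]]
force: [-0.5, 0.2, 0.1]
gripper_width: 0.5
gripper_force: 0.0
```

Emit:
arm_command --increments '[[[0,0,0],7,0],[[0,0,0],7,0],[[0,0,0],7,0],[[0,0,0],7,0],[[0,0,0],7,0],[[0,0,0],7,0],[[0,0,0],5,0],[[0,0,0],0,0]]'

```text
time: 19.2
tcp_pos: [520.3, -180.6, 25.5]
ee_rot: [[0.36, -0.933, -0.0], [-0.933, -0.36, 0.0], [-0.0, 0.0, -1.0]]
force: [-0.3, 0.9, -0.3]
gripper_width: 0.5
gripper_force: 0.0
```

```bash
python3 -c "
from h import *
o,R,d=st();e=d/np.hypot(*d);go(*(C+69.2*e));rot(6,69,228)"
```

```text
t 19.20 rho 94.2 phi -117.1 yaw -68.9 q6 132.9 z 25.5 Frad -0.7 Ftan -0.7 Fz -0.3 F [-0.3  0.9]
t 19.20 rho 94.2 phi -117.1 yaw -68.9 q6 132.9 z 25.5 Frad -0.7 Ftan -0.7 Fz -0.3 F [-0.3  0.9]
total tool cm [-1.66 -1.86]
row [ 0.511 -0.511]
inward 1mm tool [-0.067 -0.074]
```

Emit:
arm_command --increments '[[[-0.73,-0.82,0],0,0],[[-0.73,-0.82,0],0,0],[[-0.22,-0.24,0],0,0],[[0,0,0],0,0],[[0,0,0],0,0]]'

```text
time: 19.62
tcp_pos: [531.6, -157.5, 25.6]
ee_rot: [[0.371, -0.929, -0.002], [-0.929, -0.371, -0.0], [-0.0, 0.002, -1.0]]
force: [-5.3, -6.2, 1.4]
gripper_width: 0.3
gripper_force: 3.7
```

```bash
python3 -c "
from h import *
st()"
```

```text
t 19.62 rho 68.5 phi -117.6 yaw -68.2 q6 135.0 z 25.6 Frad 8.0 Ftan -1.8 Fz 1.4 F [-5.3 -6.2]
```

Good contact, 8 N. I'll turn on.

Emit:
arm_command --increments '[[[0.511,-0.511,0],-6,0],[[0.511,-0.511,0],-6,0],[[0.511,-0.511,0],-6,0],[[0.511,-0.511,0],-6,0],[[0.511,-0.511,0],-6,0],[[0.511,-0.511,0],-6,0],[[0.511,-0.511,0],-6,0]]'

```text
time: 20.2
tcp_pos: [582.4, -162.8, 25.9]
ee_rot: [[0.899, -0.438, 0.001], [-0.438, -0.899, -0.002], [0.002, 0.001, -1.0]]
force: [-0.9, -6.1, 2.1]
gripper_width: 0.5
gripper_force: 2.8
```

```bash
python3 -c "
from h import *
st();p,_=get_image('side');ang(p,z=46.8)"
```

```text
t 20.20 rho 68.7 phi -73.8 yaw -26.0 q6 94.2 z 25.9 Frad 5.6 Ftan -2.6 Fz 2.1 F [-0.9 -6.1]
rel. base-line angle [(215, 77), (217, 79), (213, 86), (211, 102), (219, 104), (209, 122)] median 131
```

Emit:
arm_command --increments '[[[0.511,-0.511,0],-6,0],[[0.511,-0.511,0],-6,0],[[0.511,-0.511,0],-6,0],[[0.511,-0.511,0],-6,0],[[0.511,-0.511,0],-6,0],[[0.511,-0.511,0],-6,0],[[0.511,-0.511,0],-6,0]]'

```text
time: 20.83
tcp_pos: [622.1, -132.4, 26.0]
ee_rot: [[0.961, 0.275, 0.002], [0.275, -0.962, -0.001], [0.001, 0.001, -1.0]]
force: [0.0, -3.1, 3.3]
gripper_width: 0.2
gripper_force: 1.4
```

```bash
python3 -c "
from h import *
st();p,_=get_image('side');ang(p,z=47.1)"
```

```text
t 20.83 rho 68.7 phi -31.2 yaw 16.0 q6 56.1 z 26.0 Frad 1.6 Ftan -2.7 Fz 3.3 F [ 0.  -3.1]
rel. base-line angle [(259, 67), (257, 77), (261, 89), (255, 96), (263, 115), (253, 117)] median 132
```

Ring at 258°+360°. I'll add 0.6 mm inward and continue.

Emit:
arm_command --increments '[[[0.47,-0.555,0],-6,0],[[0.511,-0.511,0],-6,0],[[0.511,-0.511,0],-6,0],[[0.511,-0.511,0],-6,0],[[0.511,-0.511,0],-6,0],[[0.511,-0.511,0],-6,0],[[0.511,-0.511,0],-6,0]]'

```text
time: 21.47
tcp_pos: [630.9, -83.4, 25.9]
ee_rot: [[0.533, 0.846, 0.002], [0.846, -0.533, -0.0], [0.0, 0.002, -1.0]]
force: [1.8, -0.6, 1.6]
gripper_width: 0.4
gripper_force: 1.1
```

```bash
python3 -c "
from h import *
st();p,_=get_image('side');ang(p,z=47.5)"
```

```text
t 21.47 rho 68.9 phi 11.2 yaw 57.8 q6 18.7 z 25.9 Frad 1.6 Ftan -0.9 Fz 1.6 F [ 1.8 -0.6]
rel. base-line angle [(169, 56), (171, 57), (167, 57), (149, 57), (155, 57), (165, 57)] median 132
```

Emit:
arm_command --increments '[[[0.465,-0.565,0],-6,0],[[0.511,-0.511,0],-6,0],[[0.511,-0.511,0],-6,0],[[0.511,-0.511,0],-6,0],[[0.511,-0.511,0],-6,0]]'

```text
time: 21.93
tcp_pos: [615.1, -51.2, 25.9]
ee_rot: [[0.041, 0.999, 0.001], [0.999, -0.041, -0.0], [-0.0, 0.001, -1.0]]
force: [2.3, -0.4, 2.8]
gripper_width: 0.2
gripper_force: 1.1
```

```bash
python3 -c "
from h import *
st();p,_=get_image('side');ang(p,z=47.7)
p,_=get_image('top');ang(p,'top',z=47.7)"
```

```text
t 21.93 rho 69.0 phi 41.4 yaw 87.7 q6 -8.6 z 25.9 Frad 1.5 Ftan -1.8 Fz 2.8 F [ 2.3 -0.4]
rel. base-line angle [(121, 55), (123, 55), (119, 55), (125, 56), (127, 56), (129, 56)] median 131
rel. base-line angle [(139, 26), (225, 27), (137, 27), (141, 27), (221, 28), (227, 28)] median 40
```

Emit:
arm_command --increments '[[[0.465,-0.565,0],-6,0],[[0.511,-0.511,0],-6,0],[[0.511,-0.511,0],-6,0],[[0.511,-0.511,0],-6,0],[[0.67,0.74,0],0,0],[[1.34,1.48,0],0,0],[[1.34,1.48,0],0,0],[[0,0,0],0,0]]'

```text
time: 22.7
tcp_pos: [615.1, 12.9, 25.5]
ee_rot: [[-0.363, 0.932, 0.001], [0.932, 0.363, 0.0], [-0.0, 0.001, -1.0]]
force: [-1.0, -0.2, 0.5]
gripper_width: 0.1
gripper_force: 0.0
```

```bash
python3 -c "
from h import *
st();p,_=get_image('side');ang(p,z=48);crop('side',p,255,170,100,75,8,'pics/s3.png')"
```

```text
t 22.70 rho 121.4 phi 64.7 yaw 111.3 q6 -26.2 z 25.5 Frad -0.6 Ftan 0.8 Fz 0.5 F [-1.  -0.2]
rel. base-line angle [(241, 57), (243, 57), (239, 58), (245, 58), (237, 59), (247, 59)] median 202
```

View pics/s3.png

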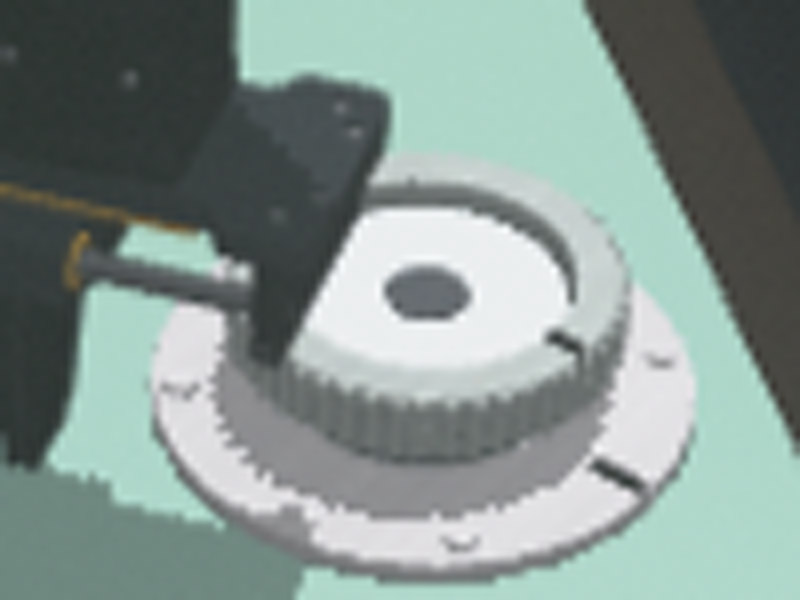

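The ring's line is at (565,342) and the base line at (617,475), so they are nearly aligned. I'll measure the ring angle and raise the arm clear.

Emit:
arm_command --increments '[[[1.3,1.4,-2],0,0],[[0,0,-4],0,0],[[0,0,-4],0,0],[[0,0,-2],0,0],[[0,0,0],0,0],[[0,0,0],0,0]]'

```text
time: 23.25
tcp_pos: [621.9, 27.1, 146.4]
ee_rot: [[-0.365, 0.931, 0.001], [0.931, 0.365, -0.0], [-0.001, 0.001, -1.0]]
force: [0.2, -0.2, -0.1]
gripper_width: 0.2
gripper_force: 0.0
```

```bash
python3 -c "
from h import *
st();la(255+565/8,170+342/8,48);p,_=get_image('side');ang(p,z=48)
for n,z in(('side0',0),):
  a=cv2.imread('pics/side0.png')[:,:,::-1];d=cv2.absdiff(a,p).max(2)
  for b in((95,295,195,375),(340,150,402,190),(388,192,412,218),(185,175,232,220)):
    print(b,(d[b[1]:b[3],b[0]:b[2]]>40).mean().round(3))"
```

```text
t 23.25 rho 137.1 phi 64.7 yaw 111.4 q6 -24.9 z 146.4 Frad -0.1 Ftan -0.3 Fz -0.1 F [ 0.2 -0.2]
line angle 358.7 49.6
rel. base-line angle [(359, 91), (1, 107), (357, 122), (3, 148), (355, 174), (5, 190)] median 205
(95, 295, 195, 375) 0.45
(340, 150, 402, 190) 0.759
(388, 192, 412, 218) 0.95
(185, 175, 232, 220) 0.797
```

```bash
python3 -c "
from rig import *
print(close_job())"
```

```text
the job is handed in; nothing more can be done
None
```

I loosened the ring to about two full turns from tight (last measured at 719°, about 12.55 rad), raised the arm clear of it and handed the job in after about 23 s. I planned the moves to stay clear of the disk and the loose items, but I didn't confirm those items' final positions by image.

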